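Stow the powder jars in the gated hutch

ROBOT

A 6-joint arm with a two-finger parallel gripper is mounted at the origin on a cart in front of the work surface, level with it; the furniture and walls round the work are solid. World frame = base frame: x ahead of the robot, y to its left, z up, the work surface at z = 0. Lengths are in mm, angles in rad, forces in N, time in s.
With the tool pointing down it reaches from about 275 to 750 mm from the base axis. Payload 10.2 kg.
Tool frame: the origin (TCP) lies at the very end of the fingers, on their centre line; the grasp point (between the pads) lies 19 mm behind it; z points along the fingers, y is the line along which they close (so a half turn about z gives the same grasp; the last joint's range is limited). The gripper opens to 85 mm and grips with 20 to 120 N. Pads are 22 mm wide; open, the fingers measure 114 mm over their backs; the gripper's body (76 mm by 85 mm) begins 54 mm behind the grasp point. The pads swing forward as they close: fully open they stand 13 mm farther back than shut.
Start: joints at [0.885, 0.313, 1.498, -0, 1.331, -0.223], TCP at [234.402, 469.773, 231.294] pointing down, gripper open.
Joint ranges: [-2.94, 2.94], [-0.97, 2.17], [0.19, 2.56], [-1.23, 4.37], [0.02, 3.11], [-2.88, 2.88]. Speed limits (rad/s): [2.39, 2.39, 3.01, 3.14, 3.14, 3.14].

INTERFACE

Orientations are given as a unit quaternion [w, x, y, z].
In Python, from rig import ctrl, vision gives the robot as it stands. The module is installed in compiled form; this text tells all that it offers.
- The arm moves only by the tool play_rows, never from a script. Its arguments are lists of equal length, an entry for each row: "translation": the shift along the tool's x, y, z in m, a list of three; "rotation": the turn, a rotation vector about the tool's x, y, z in rad, a list of three; "gripper": the gripper's target within -1 to 1 (shut at 1, half-way at 0, fully open at -1). A call has 1 to 10 rows; each row is the pose to reach, as a shift and turn from the pose commanded when the call began, along the tool's axes at that moment; what a row does not reach only later rows make up. A row lasts 1/8 s, in which the tool goes at most 62.5 mm and 10.7 degrees, less where a joint would pass 70% of its speed; a pose out of reach is approached as far as the arm can. A call with a gripper value outside its range is refused whole. The fingers move at their own pace and stop on an object; "force" is the grip in N (left out, the last holds). Time passes only in rows, so rows that repeat a pose let the fingers close. It gives the time, the measured TCP pose, the force, the opening and the grip force at its end, in the units of the state.
- ctrl.sense(): the state, without advancing time (a new reading comes with each control period).
- vision.capture(name): name is "scene" or "top" or "wrist"; returns a dict with "pixels" (480x640x3 uint8, red, green, blue), "vfov" (degrees; the focal length in pixels is half the picture's height over the tangent of half this angle, whatever the lens; pixels are square), "cx", "cy" (the principal point, pixels), "k1" (the pictures are not rectified: a ray, as slopes to the right and down, at radius r is drawn at 1 + k1 r^2 times it, then the intrinsics apply), "rvec" (rotation vector, rad) and "tvec" (3), from world to camera coordinates, as OpenCV has them; the wrist camera has in their place "mount" (4x4, takes a point from camera to tool coordinates, whose origin is the TCP and whose axes are the flange's). Camera axes: x right, y down, z forward; pixel columns grow to the right and rows downward; lengths in mm; the calibration is good to about 2 mm. A picture is of the moment at which its call begins: read the wrist's pose just before it. There is no depth.
- ctrl.finish_job(): hands the job in; it is judged then, once.
The state is a dict: "time_s": time; "joints": joint angles; "dq": joint speeds; "tau": joint torques, N m; "eef_pos": TCP position; "ee_rot": TCP orientation; "force": force on the tool from outside, world axes, zero at the start; "wrist_torque": the same for the moment, N m; "grip_width": opening from 0.0 (shut) to 1.0 (fully open); "grip_force": force on a finger pad.
Only numpy, scipy, OpenCV 4.12 (cv2) and the standard library are available. Lean on these libraries where they do the work, as an engineer would, in place of code of your own. Each camera call takes 0.05 s, during which the arm holds its last target. There are 200 camera calls.

TASK

The little sample hutch is blocked: a blue rack, a white pot with a knob, or both stand in front of its gate. Stand whichever is there upright on the black mat, then lift the latch bar, swing the yellow gate wide open, well past a right angle, and pull the tray fully out; stand all the green-lidded jars upright in the tray, push the tray fully home and shut the gate so that its latch bar drops back into the catch. The rack and pot must still stand on the mat at the end; do not disturb the timer, the blue tip box or the tall beaker.

Things in the scene. Friction and masses are not known exactly. Their poses are not given: they have to be found in the camera images.
- hutch: Fixed white sample hutch with clear roof. Origin: on the bench, middle of its front, in the plane of the shut gate; x points into the hutch, y along the front from hinge post to catch post, z up. 12 mm posts, 85 mm tall, at x = 0, y = -72 and +72 mm. Open from above for x = 0 to 70 mm; a hood 100 mm tall, 120 mm wide covers x = 70 to 260 mm. Rack and pot start at x about -70 to -200 mm.
- gate (a joint): Hinge of the yellow-framed gate, rad: 0 shut, to 2.3 (stop) as its free end swings from hutch +y out to -x, then -y. Stays where left (0.03 N m friction). At 1.57 the leaf stands right beside the tray's path; past 1.8 gives free room. Leaf 124 mm wide, 7 mm thick, 8 to 70 mm above the bench. With the bar in the catch it opens at most about 0.03.
- gate_hinge (a point): Point on the gate's vertical hinge axis, 50 mm above the bench, at hutch x = 0, y = -66 mm. Axes as the hutch.
- latch_bar (a joint): Gravity latch bar on the outside of the gate, rad: 0 level (in the catch when the gate is shut), to 0.5 as its free end is lifted; falls back when let go. Above about 0.18 it is clear of the catch; 0.3 is a good lift. Pivot on the gate 40 mm from the hinge axis, 50 mm high. The catch has an outside ramp that lifts a lowered bar as the gate is swung shut; it then drops in.
- latch_knob (a point): Centre of the red upright round knob on the bar, 16 mm thick, 38 mm tall, 95 mm high with the bar down (top at 114). It is 95 mm from the hinge axis along the leaf, 9 mm outside the leaf; 55 mm along and 45 above the bar's pivot: 0.3 rad raises it 14 mm and moves it 16 mm to the hinge. x = normal of the leaf (into the hutch when shut), y to the bar's free end. Pinch from above across the leaf, lift, swing the gate.
- tray (a joint): Slide of the steel tray, m: 0 fully home, 0.23 fully out (towards hutch -x). About 0.8 N of friction; it stays where it is left.
- tray_tab (a point): Grip point of the black upright pull tab at the tray's front, 62 mm above the bench: 14 mm wide (hutch y), 10 mm thick (hutch x), top 78 mm high. Pinch from above across hutch y. With the tray home it is 30 mm behind the gate plane and 40 mm before the hood.
- tray_well (a point): Centre of the floor of the tray's loading well, 12 mm above the bench, moves with the tray. Well 169 mm long (x), 79 mm wide (y), walls 12 mm high; axes as the hutch. Three jars fit in a row, e.g. at x = -56, -6, +44 mm. With the tray out the well is clear of the hood; the roof clears standing jars by 10 mm.
- mat_centre (a point): Centre of the top of the fixed black mat with a yellow border line, 130 mm (x) by 240 mm (y), 3 mm thick: the parking place for rack and pot.
- rack_mid (a point): Blue ribbed cryo rack, a block 54 (its x) x 62 (its y) x 72 mm tall, about 0.2 kg; this point is its centre, 36 mm above its foot. Starts in front of the gate. May be absent.
- pot_mid (a point): White round screw pot with a ribbed lid and a grey knob, 73 mm across, 85 mm tall, about 0.2 kg; this point is its centre, 42.5 mm above its foot. The lid's top is 25.5 mm above this point; the knob, 24 mm across, rises from there to 42.5 mm: grasp the knob with the fingertips. Starts in front of the gate. May be absent.
- jar0_mid (a point): White powder jar with a green lid, 43 mm across, 74 mm tall, 0.11 kg; this point is its centre, 37 mm above its foot. The lid spans the top 14 mm. May be absent.
- jar1_mid (a point): A second such jar, same size, point at its centre. May be absent.
- jar2_mid (a point): A third such jar, same size, point at its centre. May be absent.
- timer: White lab timer, 43 x 70 x 65 mm, a bystander; origin under its centre.
- tip_box: Blue pipette tip box, 89 x 123 x 78 mm, a bystander; origin under its centre.
- beaker_tall: Tall clear plastic beaker, 71 mm across, 110 mm tall, a bystander; origin under its centre.
Not all that is in view belongs to the job. Leave any red look-alike of the part that bears jar1_mid alone.

How it is judged:
By the outcome, as a careful person would: the job done as asked, in the order asked, and still so for the second after the job is handed in, with the robot touching nothing.
Of rack, pot only 1 to 2 are there at a start; the rules pass over those that are not, and their reading is None.
Of jar0, jar1, jar2 only 2 to 3 are there at a start; the rules pass over those that are not, and their reading is None.
At some moment in a run one of rack, pot may be knocked a few centimetres aside while the robot is not near it.
Once in a run the grip may slacken for a moment while it holds something.
It also fails if it takes over 210 s, if anything falls off the work surface, if the arm or the gripper's body presses on something with over 40 N, if the wrist force passes 120 N, or if a joint passes its speed limit or range.

## Working session

There is one attempt and no reset: what is moved stays moved. The work goes in short steps, Python scripts to look and compute and a tool call to move; the robot and the scene stay as the last step left them, time stands still between calls to the robot, and variables do not carry over. Pictures are saved under pics/ and viewed, at most 14 in all, crops included, and the job is handed in when it is done.

Besides the shell and the picture viewer there is one more tool, called after "Request:" by a JSON object that holds its "fn" and its "kwargs". play_rows: Moves the arm, as the interface text tells. Its arguments: {"type":"object","properties":{"translation":{"type":"array"},"rotation":{"type":"array"},"gripper":{"type":"array"},"force":{"type":"number"}},"required":["translation","rotation","gripper"]}

```bash
mkdir -p pics; cat > h.py <<'E'
import numpy as np, cv2
from scipy.spatial.transform import Rotation as R
from rig import ctrl, vision
def cap(n,f=None):
    s=ctrl.sense(); d=vision.capture(n); d['s']=s
    if f: cv2.imwrite('pics/'+f,d['pixels'][:,:,::-1])
    return d
def pose(d):  # camera->world R, origin
    if 'mount' in d:
        s=d['s']; q=s['ee_rot']; Rt=R.from_quat([q[1],q[2],q[3],q[0]]).as_matrix()
        M=np.array(d['mount']); return Rt@M[:3,:3], Rt@M[:3,3]+np.array(s['eef_pos'])
    Rc=R.from_rotvec(np.ravel(d['rvec'])).as_matrix(); return Rc.T, -Rc.T@np.ravel(d['tvec'])
def f(d): return 240/np.tan(np.radians(d['vfov'])/2)
def ray(d,u,v):
    a=np.array([(u-d['cx'])/f(d),(v-d['cy'])/f(d)]); b=a.copy()
    for _ in range(30): b=a/(1+d['k1']*(b@b))
    Rw,o=pose(d); return o,Rw@np.array([b[0],b[1],1.])
def onz(d,u,v,z):
    o,r=ray(d,u,v); return np.round(o+r*(z-o[2])/r[2],1)
def proj(d,p):
    Rw,o=pose(d); c=Rw.T@(np.array(p,float)-o); b=c[:2]/c[2]; b=b*(1+d['k1']*(b@b))
    return np.round(b*f(d)+[d['cx'],d['cy']],1)
def tri(*obs):
    A=np.zeros((3,3));B=np.zeros(3)
    for d,u,v in obs:
        o,r=ray(d,u,v); r=r/np.linalg.norm(r);P=np.eye(3)-np.outer(r,r);A+=P;B+=P@o
    return np.round(np.linalg.solve(A,B),1)
import pickle
E
python3 - <<'E'
from h import *
for n in('scene','top'):
    d=cap(n,n+'0.png'); pickle.dump(d,open(n+'0.pkl','wb')); print(n,d['vfov'],d['k1'],pose(d)[1])
s=ctrl.sense();print(s['ee_rot'],s['eef_pos'],s['grip_width'])
d=cap('wrist');print(d['mount'],d['vfov'])
E
```

```text
scene 42.953682323742704 -0.1981946815119857 [-361.35244457 -767.46461936  889.41576409]
top 57.77193886013902 -0.10206422810134015 [ 394.88941997  -40.70877066 1056.73778722]
[-2.48332017e-04  2.29327323e-01  9.73349193e-01 -5.15164919e-04] [234.24674329 469.59193523 230.80215043] 1.0068011678015554
[[ 1.48201982e-04 -9.47110242e-01 -3.20908347e-01  8.22754783e+01]
 [ 9.99999788e-01  3.43724967e-04 -5.52629710e-04  1.49696646e+00]
 [ 6.33705469e-04 -3.20908197e-01  9.47110092e-01 -1.43114862e+02]
 [ 0.00000000e+00  0.00000000e+00  0.00000000e+00  1.00000000e+00]] 65.33159230229893
```

View pics/scene0.png

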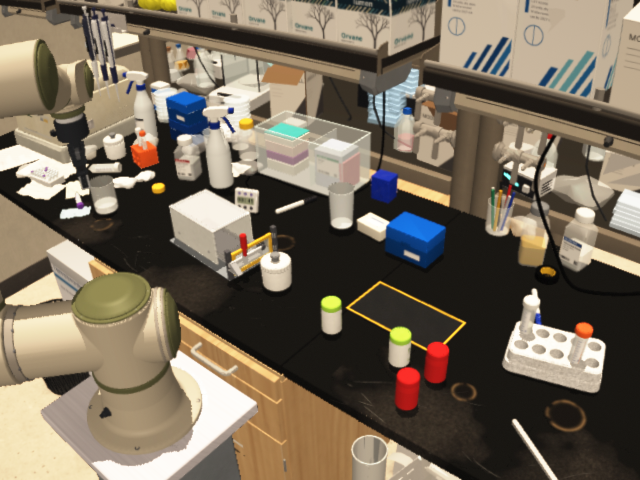

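View pics/top0.png

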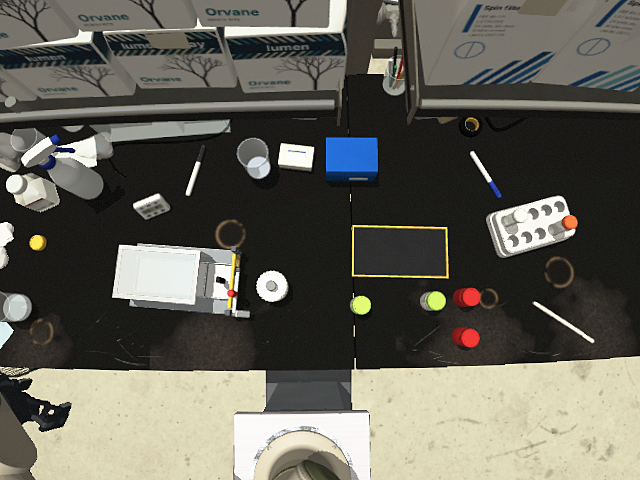

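The scene shows only the pot in front of the gate (scene 277,272; top 272,286) and no rack there. The jars with green lids are at top (361,305) and (433,301). The red look-alikes at top (467,297) and (466,338) are to be left alone. The mat is at top (400,251). I'll confirm this in an enlarged crop.

```bash
python3 - <<'E'
from h import *
t=pickle.load(open('top0.pkl','rb'));s=pickle.load(open('scene0.pkl','rb'))
a=t['pixels'][225:355,100:500][:,:,::-1]; a=cv2.resize(a,None,fx=2,fy=2,interpolation=cv2.INTER_CUBIC)
b=s['pixels'][180:320,160:360][:,:,::-1]; b=cv2.resize(b,None,fx=2.4,fy=2.4,interpolation=cv2.INTER_CUBIC)
c=np.zeros((600,800,3),np.uint8); c[:260]=a; c[262:262+b.shape[0],:b.shape[1]]=b
cv2.imwrite('pics/crop0.png',c)
print('mat',[onz(t,*p,3) for p in((353,227),(447,227),(447,277),(353,276))])
print('pot',onz(t,271.5,286,85),tri((t,271.5,286),(s,276.5,252)))
g=cv2.cvtColor(t['pixels'],cv2.COLOR_RGB2HSV); gs=cv2.cvtColor(s['pixels'],cv2.COLOR_RGB2HSV)
for nm,h,z in(('top',g,74),('scene',gs,67)):
    m=cv2.inRange(h,(30,120,90),(45,255,255)); n,l,st,ce=cv2.connectedComponentsWithStats(m)
    for i in range(1,n):
        if st[i,4]>60: print(nm,ce[i].round(1),st[i],onz(t if nm=='top' else s,*ce[i],z))
m=cv2.inRange(gs,(0,200,90),(5,255,255))|cv2.inRange(gs,(172,200,90),(180,255,255))
for nm,h in(('top',g),('scene',gs)):
    m=cv2.inRange(h,(0,190,90),(6,255,255))|cv2.inRange(h,(172,190,90),(180,255,255)); n,l,st,ce=cv2.connectedComponentsWithStats(m)
    for i in range(1,n):
        if st[i,4]>20: print(nm,'red',ce[i].round(1),st[i])
E
```

```text
mat [array([ 590.6, -134.2,    3. ]), array([ 587.3, -368.6,    3. ]), array([ 463.2, -360.9,    3. ]), array([ 469.9, -130.8,    3. ])]
pot [444.4  58.3  85. ] [445.9  55.1  95.8]
top [435.8 300.3] [426 291  20  20 301] [ 406.6 -310.7   74. ]
top [361.2 304.8] [352 296  19  19 286] [ 400.1 -141.4   74. ]
scene [330.9 303.7] [321 295  21  18 301] [ 405.5 -139.    67. ]
scene [400.3 335.3] [390 326  22  19 341] [ 411.4 -309.3   67. ]
top red [399.7  68.4] [397  59   6  20  34]
top red [466.5 296.6] [453 287  27  20 418]
top red [465.5 336.8] [452 328  28  20 431]
scene red [508.9 189.5] [507 185   5  11  31]
scene red [243.2 243. ] [240 234   7  22 103]
scene red [436.2 362. ] [424 342  26  41 847]
scene red [406.9 388.1] [395 367  26  44 921]
```

View pics/crop0.png

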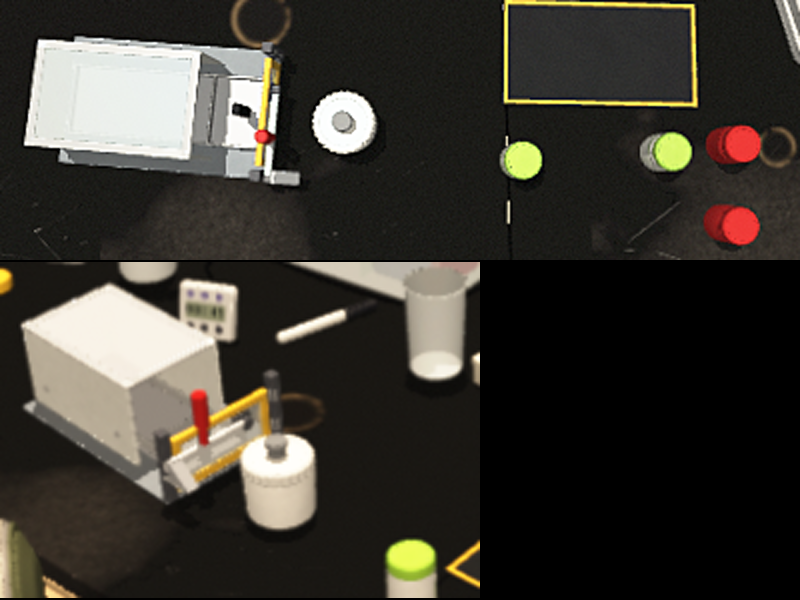

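The crop shows the gate with its yellow frame, the red knob at top (231,293), posts at (233.5,249) and (228.5,312), and the pot's knob at (272,286). The green-lidded jars are confirmed, and the red ones stay untouched. Next I'll fit the hutch pose.

```bash
cat > fit.py <<'E'
from h import *
from scipy.optimize import least_squares
t=pickle.load(open('top0.pkl','rb'));s=pickle.load(open('scene0.pkl','rb'))
P=[(260,60,100,119,245),(70,60*-1,100,201.5,251.5),(70,60,100,194,304),(0,-72,85,233.5,249),(0,72,85,228.5,312.5)]
P[0]=(260,-60,100,119,245);P.append((260,60,100,112.5,297.5))
S=[(-12.5,29,114,242.5,235.5),(0,-72,85,160+272/2.4,180+(375-262)/2.4),(0,72,85,160+163/2.4,180+(435-262)/2.4),(70,60,100,160+128/2.4,180+(385-262)/2.4),(260,60,100,160+25/2.4,180+(325-262)/2.4),(70,-60,100,160+218/2.4,180+(345-262)/2.4)]
def H(p,q): c,n=np.cos(p[2]),np.sin(p[2]); return [p[0]+c*q[0]-n*q[1],p[1]+n*q[0]+c*q[1],q[2]]
def r(p): return np.concatenate([proj(t,H(p,q))-q[3:] for q in P]+[proj(s,H(p,q))-q[3:] for q in S])
o=least_squares(r,[440,130,1.57],loss='soft_l1')
if __name__=='__main__':
    print(o.x,r(o.x).round(1))
    for n,q in dict(knob=(-12.5,29,95),tab=(30,0,62),hinge=(0,-66,50),tabout=(-200,0,62),well_out=(-140,0,12),tip=(0,58,40)).items(): print(n,np.round(H(o.x,q)))
E
python3 fit.py
```

```text
[440.   130.     1.57] [ 5.7 17.   5.9  9.7 12.2 11.8  6.3  7.3 10.6  8.5  9.7 18.3  2.   7.6
 -1.9  5.6  0.7  8.1 -2.1 10.9 -8.9 10.9 -3.7  5.9]
knob [411. 118.  95.]
tab [440. 160.  62.]
hinge [506. 130.  50.]
tabout [440. -70.  62.]
well_out [440. -10.  12.]
tip [382. 130.  40.]
```

```bash
sed -i "s/loss='soft_l1'/loss='soft_l1',diff_step=1e-2/" fit.py; python3 fit.py; python3 - <<'E'
from h import *
s=ctrl.sense(); q=s['ee_rot'];print(R.from_quat([q[1],q[2],q[3],q[0]]).as_matrix().round(3))
E
```

```text
[440.01882786 130.02455436   1.41929724] [11.6  0.1 10.3  5.3  8.6  6.7 11.1  7.6  5.8  8.2  7.8  0.3  0.1  7.3
  1.2  7.2 -2.2  6.3 -0.9  7.7  1.6  3.7  1.9  5.5]
knob [409. 122.  95.]
tab [445. 160.  62.]
hinge [505. 120.  50.]
tabout [410. -68.  62.]
well_out [419.  -8.  12.]
tip [383. 139.  40.]
[[-0.895  0.446 -0.001]
 [ 0.446  0.895 -0.001]
 [ 0.    -0.001 -1.   ]]
```

```bash
sed -i "s/\[d\['cx'\],d\['cy'\]\],1)/[d['cx'],d['cy']],6)/" h.py; sed -i "s/,diff_step=1e-2//; s/1.57\]/1.5]/" fit.py; python3 fit.py
```

```text
[440.05394454 130.07379006   1.41952146] [11.6  0.1 10.3  5.3  8.6  6.7 11.1  7.6  5.8  8.2  7.8  0.3  0.1  7.3
  1.1  7.2 -2.3  6.3 -1.   7.7  1.6  3.7  1.8  5.5]
knob [410. 122.  95.]
tab [445. 160.  62.]
hinge [505. 120.  50.]
tabout [410. -68.  62.]
well_out [419.  -8.  12.]
tip [383. 139.  40.]
```

```bash
sed -i "s/loss='soft_l1'/loss='soft_l1',diff_step=1e-4,x_scale=[10,10,.1]/" fit.py; python3 fit.py
```

```text
[459.63027105 149.93623189   1.48718656] [ 0.7 -0.8 -0.4 -1.4  1.4  0.1  0.3 -1.1 -0.9 -0.5  0.2 -0.4  0.9  0.8
 -0.7  0.3 -0.8  0.3 -1.1  2.7 -2.2  1.3 -0.8 -0.2]
knob [430. 140.  95.]
tab [462. 180.  62.]
hinge [525. 144.  50.]
tabout [443. -49.  62.]
well_out [448.  10.  12.]
tip [402. 155.  40.]
```

```bash
cat >> h.py <<'E'
HP=np.array([459.63,149.94,1.48719])
def hw(x,y,z,p=None):
    p=HP if p is None else p; c,n=np.cos(p[2]),np.sin(p[2]); return np.array([p[0]+c*x-n*y,p[1]+n*x+c*y,z])
def cur():
    s=ctrl.sense(); q=s['ee_rot']; M=R.from_quat([q[1],q[2],q[3],q[0]]).as_matrix()
    return [*s['eef_pos'],np.degrees(np.arctan2(M[1,1],M[0,1]))]
def plan(calls,start=None):
    p=start or cur()
    for ws in calls:
        print('from',np.round(p,1))
        a=np.radians(p[3]); ty=np.array([np.cos(a),np.sin(a)]); tx=np.array([-ty[1],ty[0]])
        for w in ws:
            d=np.array(w[:2])-p[:2]; dy=(w[3]-p[3]+180)%360-180
            print('  t',np.round([d@tx/1e3,d@ty/1e3,(p[2]-w[2])/1e3],4).tolist(),'r',round(-np.radians(dy),3))
        p=list(ws[-1])
E
python3 - <<'E'
from h import *
plan([[(444.5,58,170,85.2)],[(444.5,58,71,85.2)],[(444.5,58,170,85.2),(528,-235,170,85.2)]])
E
```

```text
from [234.3 469.6 230.9  63.5]
  t [-0.3719, -0.2745, 0.0609] r -0.379
from [444.5  58.  170.   85.2]
  t [0.0, 0.0, 0.099] r -0.0
from [444.5  58.   71.   85.2]
  t [0.0, 0.0, -0.099] r -0.0
  t [-0.1077, -0.285, -0.099] r -0.0
```

Request:
{"fn": "play_rows", "kwargs": {"translation": [[-0.372,-0.2745,0.061],[-0.372,-0.2745,0.061],[-0.372,-0.2745,0.061],[-0.372,-0.2745,0.061],[-0.372,-0.2745,0.061],[-0.372,-0.2745,0.061],[-0.372,-0.2745,0.061],[-0.372,-0.2745,0.061],[-0.372,-0.2745,0.061],[-0.372,-0.2745,0.061]], "rotation": [[0,0,-0.379],[0,0,-0.379],[0,0,-0.379],[0,0,-0.379],[0,0,-0.379],[0,0,-0.379],[0,0,-0.379],[0,0,-0.379],[0,0,-0.379],[0,0,-0.379]], "gripper": [0,0,0,0,0,0,0,0,0,0], "force": 40}}

```text
time_s: 1.4
eef_pos: [444.3, 58.6, 170.2]
ee_rot: [-0.0, 0.042, 0.999, 0.0]
force: [0.6, -0.1, 0.3]
grip_width: 0.5
grip_force: 0.0
```

```bash
python3 - <<'E'
from h import *
d=cap('wrist','w1.png'); pickle.dump(d,open('w1.pkl','wb')); print(np.round(cur(),1),d['s']['joints'],d['s']['grip_width'],proj(d,(444.5,58,85)),proj(d,hw(-12.5,29,114)))
E
```

```text
[444.3  58.9 170.4  85.3] [-1.31601848e-01  2.07296402e-01  1.80547927e+00  2.20064366e-04
  1.12938381e+00 -1.61874054e+00] 0.5002080893985724 [313.098687 248.563415] [455.951171 229.722852]
```

View pics/w1.png

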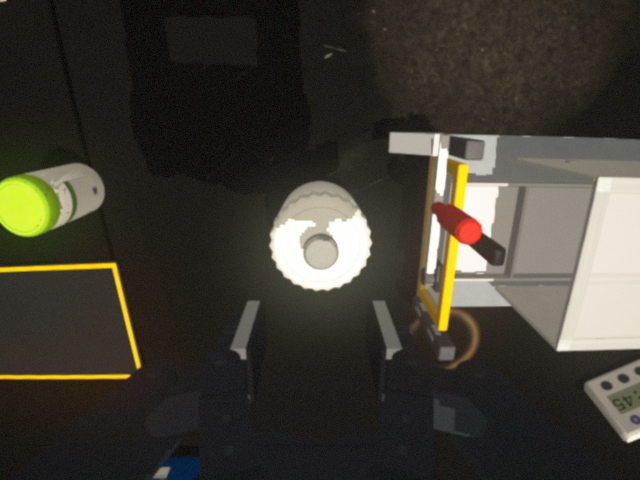

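The wrist view shows the pot's knob at (321,251), the red latch knob's top at (468,231), the post tops at (467,149) and (437,350), and the tab at (487,247).

```bash
python3 - <<'E'
from h import *
w=pickle.load(open('w1.pkl','rb')); t=pickle.load(open('top0.pkl','rb'))
p=onz(w,321,251,85); print('pot',p, tri((t,271.5,286),(w,321,251)))
k=onz(w,468,231,114); print('knob',k,'pred',hw(-12.5,29,114),onz(t,231.5,293.5,114))
print('posts',onz(w,467,149,85),hw(0,72,85),onz(w,438,352,85),hw(0,-72,85),'mat corner',onz(w,118,264,3),onz(w,139,368,3))
x,y=(p[:2])
plan([[(x,y,71,85.2)],[(x,y,170,85.2),(528,-235,170,85.2)]])
E
```

```text
pot [446.6  63.   85. ] [445.3  60.6  85.9]
knob [431.  146.8 114. ] pred [429.68743424 139.90542199 114.        ] [427.7 142.1 114. ]
posts [388.9 155.8  85. ] [387.8814941  155.95264506  85.        ] [531.4 141.4  85. ] [531.3785059  143.92735494  85.        ] mat corner [ 473.9 -123.4    3. ] [ 587.2 -131.9    3. ]
from [444.3  58.9 170.4  85.3]
  t [-0.002, 0.0043, 0.0994] r 0.001
from [446.6  63.   71.   85.2]
  t [0.0, 0.0, -0.099] r -0.0
  t [-0.1061, -0.2901, -0.099] r -0.0
```

Request:
{"fn": "play_rows", "kwargs": {"translation": [[-0.0015,0.0025,0.05],[-0.0015,0.0025,0.085],[-0.0015,0.0025,0.099],[-0.0015,0.0025,0.099],[-0.0015,0.0025,0.099],[-0.0015,0.0025,0.099],[-0.0015,0.0025,0.099],[-0.0015,0.0025,0.099],[-0.0015,0.0025,0.099],[-0.0015,0.0025,0.099]], "rotation": [[0,0,0],[0,0,0],[0,0,0],[0,0,0],[0,0,0],[0,0,0],[0,0,0],[0,0,0],[0,0,0],[0,0,0]], "gripper": [0,0,0,0,1,1,1,1,1,1], "force": 50}}

```text
time_s: 2.7
eef_pos: [447.4, 60.6, 72.8]
ee_rot: [0.002, 0.042, 0.999, 0.0]
force: [-0.8, 1.5, 6.0]
grip_width: 0.237
grip_force: 48.7
```

Request:
{"fn": "play_rows", "kwargs": {"translation": [[0,0,-0.03],[0,0,-0.08],[0,0,-0.1],[-0.106,-0.288,-0.1],[-0.106,-0.288,-0.1],[-0.106,-0.288,-0.1],[-0.106,-0.288,-0.1],[-0.106,-0.288,-0.1],[-0.106,-0.288,-0.1],[-0.106,-0.288,-0.1]], "rotation": [[0,0,0],[0,0,0],[0,0,0],[0,0,0],[0,0,0],[0,0,0],[0,0,0],[0,0,0],[0,0,0],[0,0,0]], "gripper": [1,1,1,1,1,1,1,1,1,1], "force": 60}}

```text
time_s: 3.95
eef_pos: [527.8, -235.0, 171.6]
ee_rot: [-0.0, 0.042, 0.999, 0.0]
force: [0.5, -0.3, -2.1]
grip_width: 0.235
grip_force: 59.2
```

```bash
python3 - <<'E'
from h import *
d=cap('wrist','w2.png'); print(np.round(cur(),1),d['s']['grip_width'],d['s']['force'])
E
```

```text
[ 527.8 -234.5  171.7   85.2] 0.23474599811841887 [ 0.50844638 -0.28337439 -2.13892991]
```

View pics/w2.png

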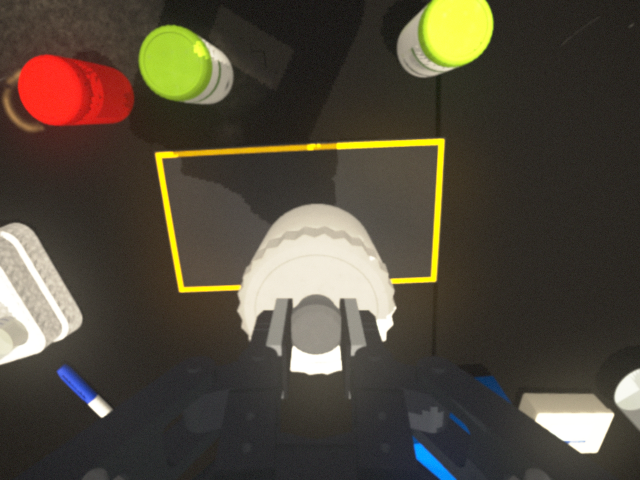

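The wrist view shows the pot held upright by its knob at (316,325) over the mat, whose corners are at (160,155), (443,141), (436,280) and (182,290). Now I'll lower it and let go.

Request:
{"fn": "play_rows", "kwargs": {"translation": [[0,0,0.05],[0,0,0.08],[0,0,0.0955],[0,0,0.0955],[0,0,0.0955],[0,0,0.0955],[0,0,0.0955],[0,0,0.0955],[0,0,0.05],[0,0,0]], "rotation": [[0,0,0],[0,0,0],[0,0,0],[0,0,0],[0,0,0],[0,0,0],[0,0,0],[0,0,0],[0,0,0],[0,0,0]], "gripper": [1,1,1,1,1,0,0,0,0,0]}}

```text
time_s: 5.25
eef_pos: [527.6, -235.3, 172.2]
ee_rot: [-0.001, 0.042, 0.999, 0.0]
force: [-0.2, 0.5, 0.1]
grip_width: 0.497
grip_force: 0.0
```

```bash
python3 - <<'E'
from h import *
k=(429.5,143); c=85.2   # knob
# lift along the bar arc and swing. Leaf coords: along-leaf a, outside o
def kn(g,l,z0):
    b=np.hypot(55,45); a0=np.arctan2(45,55); a=40+b*np.cos(a0+l); dz=b*np.sin(a0+l)-45
    # hinge hutch(0,-66); leaf dir cos g*y - sin g*x ; outside normal at g=0 is -x -> -cos g x - sin g y
    x=-a*np.sin(g)-12.5*np.cos(g); y=-66+a*np.cos(g)-12.5*np.sin(g)
    w=hw(x,y,z0+dz); return (w[0],w[1],w[2],c+np.degrees(-g) )
print(np.round([kn(g,.3,95) for g in (0,.5,1,1.5,2,2.25)],1), np.round(kn(0,0,95),1))
plan([[(*kn(0,0,95)[:2],180,c)]])
E
```

```text
[[445.4 138.6 109.2  85.2]
 [458.  100.9 109.2  56.6]
 [487.1  73.9 109.2  27.9]
 [525.6  64.2 109.2  -0.7]
 [564.   74.1 109.2 -29.4]
 [580.2  85.8 109.2 -43.7]] [429.7 139.9  95.   85.2]
from [ 527.6 -235.3  172.2   85.2]
  t [0.129, 0.3657, -0.0078] r -0.0
```

Request:
{"fn": "play_rows", "kwargs": {"translation": [[0.129,0.368,-0.008],[0.129,0.368,-0.008],[0.129,0.368,-0.008],[0.129,0.368,-0.008],[0.129,0.368,-0.008],[0.129,0.368,-0.008],[0.129,0.368,-0.008],[0.129,0.368,-0.008],[0.129,0.368,-0.008],[0.129,0.368,-0.008]], "rotation": [[0,0,1.57],[0,0,1.57],[0,0,1.57],[0,0,1.57],[0,0,1.57],[0,0,1.57],[0,0,1.57],[0,0,1.57],[0,0,1.57],[0,0,1.57]], "gripper": [0,0,0,0,0,0,0,0,0,0]}}

```text
time_s: 6.5
eef_pos: [430.2, 142.2, 179.4]
ee_rot: [0.0, 0.735, 0.678, 0.0]
force: [-0.1, -0.2, -0.8]
grip_width: 0.5
grip_force: 0.0
```

Request:
{"fn": "play_rows", "kwargs": {"translation": [[0,0,0],[0,0,0],[0,0,0],[0,0,0],[0,0,0],[0,0,0],[0,0,0],[0,0,0],[0,0,0],[0,0,0]], "rotation": [[0,0,1.571],[0,0,1.571],[0,0,1.571],[0,0,1.571],[0,0,1.571],[0,0,1.571],[0,0,1.571],[0,0,1.571],[0,0,1.571],[0,0,1.571]], "gripper": [0,0,0,0,0,0,0,0,0,0]}}

```text
time_s: 7.75
eef_pos: [430.2, 141.9, 179.3]
ee_rot: [-0.0, 0.999, -0.04, 0.0]
force: [0.8, 0.6, 0.3]
grip_width: 0.497
grip_force: 0.0
```

```bash
python3 - <<'E'
from h import *
d=cap('wrist','w3.png'); pickle.dump(d,open('w3.pkl','wb')); print(np.round(cur(),1),np.round(d['s']['joints'],2),proj(d,(431,143,114)))
h=cv2.cvtColor(d['pixels'],cv2.COLOR_RGB2HSV)
m=cv2.inRange(h,(0,190,90),(6,255,255))|cv2.inRange(h,(172,190,90),(180,255,255)); n,l,st,ce=cv2.connectedComponentsWithStats(m)
for i in range(1,n):
    if st[i,4]>60: print(ce[i],st[i])
t=cap('top')
h=cv2.cvtColor(t['pixels'],cv2.COLOR_RGB2HSV)
m=cv2.inRange(h,(0,0,170),(180,40,255))[225:290,350:450]; n,l,st,ce=cv2.connectedComponentsWithStats(m)
for i in range(1,n):
    if st[i,4]>60: print('pot',ce[i]+[350,225],st[i],onz(t,*(ce[i]+[350,225]),72))
E
```

```text
[430.2 142.  179.3 -94.6] [0.06 0.21 1.78 0.   1.15 1.71] [315.741344 260.964388]
[308.35405872 255.59930915] [297 232  25  39 579]
pot [399.50631136 247.95371669] [ 33   8  33  31 713] [ 527.4 -233.5   72. ]
```

View pics/w3.png

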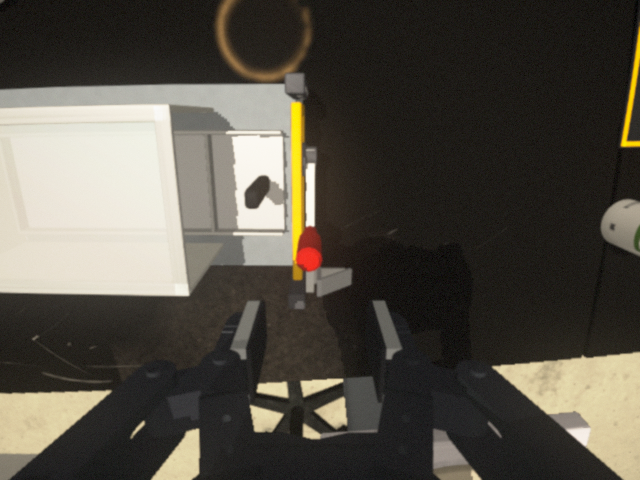

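The knob's top shows at (309,259), the tab at (257,190) and the posts at (296,86) and (297,299). The pot stands on the mat at (527,-234). Now I'll pinch the knob.

Request:
{"fn": "play_rows", "kwargs": {"translation": [[0.0005,-0.003,0.05],[0.0005,-0.003,0.085],[0.0005,-0.003,0.098],[0.0005,-0.003,0.098],[0.0005,-0.003,0.098],[0.0005,-0.003,0.098],[0.0005,-0.003,0.098],[0.0005,-0.003,0.098],[0.0005,-0.003,0.098],[0.0005,-0.003,0.098]], "rotation": [[0,0,0],[0,0,0],[0,0,0],[0,0,0],[0,0,0],[0,0,0],[0,0,0],[0,0,0],[0,0,0],[0,0,0]], "gripper": [0,0,0,0,1,1,1,1,1,1], "force": 40}}

```text
time_s: 9.1
eef_pos: [431.6, 145.1, 82.4]
ee_rot: [-0.0, 0.999, -0.042, 0.001]
force: [-1.6, -0.3, 7.5]
grip_width: 0.174
grip_force: 38.9
```

```bash
cat >> h.py <<'E'
def kn(g,l,z,o=9.0,yaw=-94.8):
    b=np.hypot(55,45); a0=np.arctan2(45,55); a=40+b*np.cos(a0+l); dz=b*np.sin(a0+l)-45
    x=-a*np.sin(g)-o*np.cos(g); y=-66+a*np.cos(g)-o*np.sin(g)
    w=hw(x,y,z+dz); return (w[0],w[1],w[2],yaw+np.degrees(g))
E
python3 - <<'E'
from h import *
z=82.4-1; k0=kn(0,0,81.4); c=cur(); print(k0,c, ctrl.sense()['joints'])
L=.33
A=[kn(0,.15,z),kn(0,.25,z),kn(0,L,z),kn(0,L,z)]+[kn(g,L,z) for g in(.1,.2,.3,.4,.5,.6)]
B=[kn(g,L,z) for g in np.arange(.7,1.65,.1)]
C=[kn(g,L,z) for g in (1.7,1.8,1.9,2.0,2.1,2.17,2.2,2.2)]
plan([A,B,C],list(k0))
E
```

```text
(np.float64(429.9797156005251), np.float64(143.3931965792263), np.float64(81.4), np.float64(-94.8)) [np.float64(431.5964984556115), np.float64(145.0956982604742), np.float64(82.38382330636334), np.float64(-94.75956516725375)] [6.60135420e-02 3.50705112e-01 1.88450419e+00 4.55501094e-05
 9.04255763e-01 1.71985220e+00]
from [430.  143.4  81.4 -94.8]
  t [0.0073, -0.0, -0.0077] r -0.0
  t [0.0128, -0.0, -0.0122] r -0.0
  t [0.0175, -0.0, -0.0154] r -0.0
  t [0.0175, -0.0, -0.0154] r -0.0
  t [0.0188, 0.0077, -0.0154] r -0.1
  t [0.0209, 0.0152, -0.0154] r -0.2
  t [0.0237, 0.0225, -0.0154] r -0.3
  t [0.0272, 0.0294, -0.0154] r -0.4
  t [0.0314, 0.036, -0.0154] r -0.5
  t [0.0362, 0.0422, -0.0154] r -0.6
from [462.5  98.4  96.8 -60.4]
  t [0.0013, 0.0077, 0.0] r -0.1
  t [0.0033, 0.0152, 0.0] r -0.2
  t [0.0061, 0.0225, 0.0] r -0.3
  t [0.0096, 0.0294, 0.0] r -0.4
  t [0.0138, 0.036, 0.0] r -0.5
  t [0.0186, 0.0422, 0.0] r -0.6
  t [0.024, 0.0478, 0.0] r -0.7
  t [0.03, 0.0528, 0.0] r -0.8
  t [0.0364, 0.0573, 0.0] r -0.9
  t [0.0432, 0.061, 0.0] r -1.0
from [530.2  66.6  96.8  -3.1]
  t [0.0013, 0.0077, 0.0] r -0.1
  t [0.0033, 0.0152, 0.0] r -0.2
  t [0.0061, 0.0225, 0.0] r -0.3
  t [0.0096, 0.0294, 0.0] r -0.4
  t [0.0138, 0.036, 0.0] r -0.5
  t [0.0171, 0.0404, 0.0] r -0.57
  t [0.0186, 0.0422, 0.0] r -0.6
  t [0.0186, 0.0422, 0.0] r -0.6
```

Request:
{"fn": "play_rows", "kwargs": {"translation": [[0.0073,0,-0.0077],[0.0128,0,-0.0122],[0.0175,0,-0.0154],[0.0175,0,-0.0154],[0.0188,0.0077,-0.0154],[0.0209,0.0152,-0.0154],[0.0237,0.0225,-0.0154],[0.0272,0.0294,-0.0154],[0.0314,0.036,-0.0154],[0.0362,0.0422,-0.0154]], "rotation": [[0,0,0],[0,0,0],[0,0,0],[0,0,0],[0,0,-0.1],[0,0,-0.2],[0,0,-0.3],[0,0,-0.4],[0,0,-0.5],[0,0,-0.6]], "gripper": [1,1,1,1,1,1,1,1,1,1]}}

```text
time_s: 10.35
eef_pos: [464.0, 99.7, 96.7]
ee_rot: [0.0, 0.966, 0.257, 0.001]
force: [0.7, 1.1, -6.5]
grip_width: 0.171
grip_force: 39.0
```

Request:
{"fn": "play_rows", "kwargs": {"translation": [[0.0013,0.0077,0],[0.0033,0.0152,0],[0.0061,0.0225,0],[0.0096,0.0294,0],[0.0138,0.036,0],[0.0186,0.0422,0],[0.024,0.0478,0],[0.03,0.0528,0],[0.0364,0.0573,0],[0.0432,0.061,0]], "rotation": [[0,0,-0.1],[0,0,-0.2],[0,0,-0.3],[0,0,-0.4],[0,0,-0.5],[0,0,-0.6],[0,0,-0.7],[0,0,-0.8],[0,0,-0.9],[0,0,-1.0]], "gripper": [1,1,1,1,1,1,1,1,1,1]}}

```text
time_s: 11.6
eef_pos: [531.9, 68.6, 96.5]
ee_rot: [0.0, 0.725, 0.689, 0.001]
force: [-0.4, 2.6, -7.0]
grip_width: 0.173
grip_force: 39.1
```

Request:
{"fn": "play_rows", "kwargs": {"translation": [[0.0013,0.0077,0],[0.0033,0.0152,0],[0.0061,0.0225,0],[0.0096,0.0294,0],[0.0138,0.036,0],[0.0171,0.0404,0],[0.0186,0.0422,0],[0.0186,0.0422,0],[0.0186,0.0422,0],[0.0186,0.0422,0]], "rotation": [[0,0,-0.1],[0,0,-0.2],[0,0,-0.3],[0,0,-0.4],[0,0,-0.5],[0,0,-0.57],[0,0,-0.6],[0,0,-0.6],[0,0,-0.6],[0,0,-0.6]], "gripper": [1,1,1,1,1,1,1,1,1,0.2]}}

```text
time_s: 12.85
eef_pos: [574.9, 84.1, 97.4]
ee_rot: [0.001, 0.49, 0.871, 0.0]
force: [0.1, -0.7, -0.4]
grip_width: 0.374
grip_force: 0.0
```

Request:
{"fn": "play_rows", "kwargs": {"translation": [[0,0,0],[0,0,0],[0,0,0],[0,0,-0.05],[0,0,-0.1],[0,0,-0.1],[0,0,-0.1],[0,0,-0.1]], "rotation": [[0,0,0],[0,0,0],[0,0,0],[0,0,0],[0,0,0],[0,0,0],[0,0,0],[0,0,0]], "gripper": [0,0,0,0,0,0,0,0]}}

```text
time_s: 13.85
eef_pos: [573.8, 84.6, 195.3]
ee_rot: [-0.001, 0.49, 0.872, -0.001]
force: [-0.8, -0.5, -1.4]
grip_width: 0.501
grip_force: 0.0
```

```bash
python3 - <<'E'
from h import *
c=cur();print(np.round(c,1),np.round(ctrl.sense()['joints'],2))
t=cap('top'); pickle.dump(t,open('t2.pkl','wb'))
a=t['pixels'][200:350,100:500][:,:,::-1]; cv2.imwrite('pics/t2.png',cv2.resize(a,None,fx=2,fy=2,interpolation=cv2.INTER_CUBIC))
# tab: yaw so that tool y = +-hutch y (175.2 or -4.8)
p=hw(30,0,0)
plan([[(p[0],p[1],180,-4.8)]])
E
```

```text
[573.8  84.6 195.3  31.3] [-0.06  0.46  1.38 -0.    1.3  -0.6 ]
from [573.9  84.6 195.5  31.3]
  t [0.1395, -0.0461, 0.0155] r 0.63
```

View pics/t2.png

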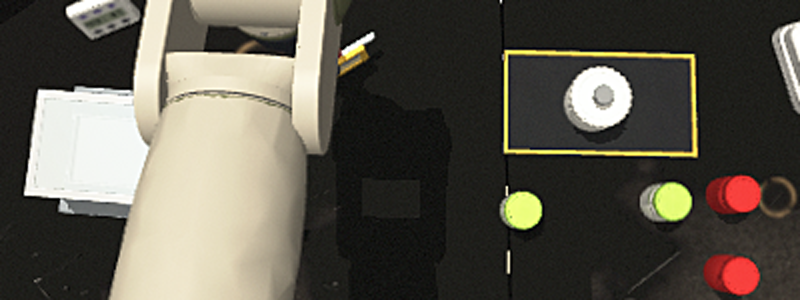

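The gate is open to about 2.2, with its yellow end at crop (355,58). The pot stands on the mat at crop (600,98), and the jars haven't moved. Next is the tray tab.

Request:
{"fn": "play_rows", "kwargs": {"translation": [[0.1395,-0.046,0.0155],[0.1395,-0.046,0.0155],[0.1395,-0.046,0.0155],[0.1395,-0.046,0.0155],[0.1395,-0.046,0.0155],[0.1395,-0.046,0.0155],[0.1395,-0.046,0.0155]], "rotation": [[0,0,0.63],[0,0,0.63],[0,0,0.63],[0,0,0.63],[0,0,0.63],[0,0,0.63],[0,0,0.63]], "gripper": [0,0,0,0,0,0,0]}}

```text
time_s: 14.78
eef_pos: [462.7, 179.7, 181.0]
ee_rot: [-0.0, 0.736, 0.677, -0.0]
force: [-0.3, 0.5, -0.3]
grip_width: 0.501
grip_force: 0.0
```

```bash
python3 - <<'E'
from h import *
c=cur();print(np.round(c,1))
w=pickle.load(open('w3.pkl','rb')); print(onz(w,264,181,78),hw(30,0,78), onz(w,309,259,114))
d=cap('wrist','w4.png'); print(proj(d,hw(30,0,78)))
E
```

```text
[462.7 179.7 181.   -4.8]
[475.6 173.4  78. ] [462.13526878 179.83521079  78.        ] [432.6 146.9 114. ]
[313.677952 242.011959]
```

View pics/w4.png

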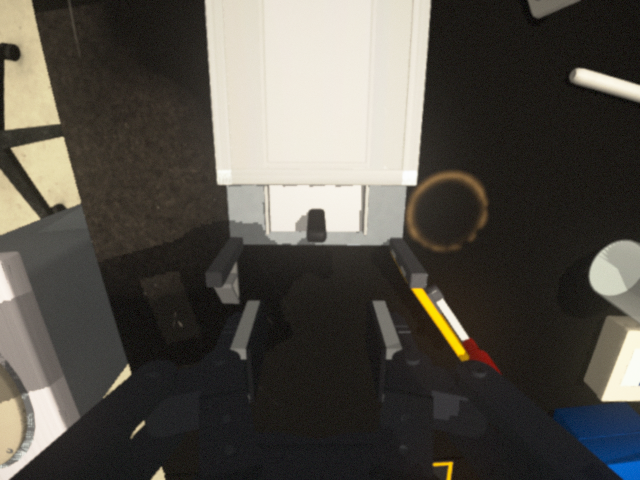

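The tab is at (316,208–242), with the gate open beyond it. I'll descend, pinch it and pull.

Request:
{"fn": "play_rows", "kwargs": {"translation": [[0.003,0.001,0.05],[0.003,0.001,0.1],[0.003,0.001,0.13],[0.003,0.001,0.136],[0.003,0.001,0.136],[0.003,0.001,0.136],[0.003,0.001,0.136],[0.003,0.001,0.136],[0.003,0.001,0.136],[0.003,0.001,0.136]], "rotation": [[0,0,0],[0,0,0],[0,0,0],[0,0,0],[0,0,0],[0,0,0],[0,0,0],[0,0,0],[0,0,0],[0,0,0]], "gripper": [0,0,0,0,0,1,1,1,1,1], "force": 40}}

```text
time_s: 16.08
eef_pos: [463.3, 183.0, 46.4]
ee_rot: [-0.0, 0.736, 0.677, -0.0]
force: [-7.7, -0.5, 10.1]
grip_width: 0.158
grip_force: 39.3
```

Request:
{"fn": "play_rows", "kwargs": {"translation": [[-0.02,0,0],[-0.05,0,0],[-0.08,0,0],[-0.11,0,0],[-0.14,0,0],[-0.17,0,0],[-0.2,0,0],[-0.22,0,0],[-0.231,0,0],[-0.231,0,0]], "rotation": [[0,0,0],[0,0,0],[0,0,0],[0,0,0],[0,0,0],[0,0,0],[0,0,0],[0,0,0],[0,0,0],[0,0,0]], "gripper": [1,1,1,1,1,1,1,1,1,1]}}

```text
time_s: 17.32
eef_pos: [443.1, -46.5, 46.2]
ee_rot: [-0.002, 0.736, 0.677, -0.0]
force: [-11.9, 7.3, 16.9]
grip_width: 0.151
grip_force: 40.6
```

Request:
{"fn": "play_rows", "kwargs": {"translation": [[0,0,0],[0,0,0],[0,0,0],[0,0,-0.06],[0,0,-0.12],[0,0,-0.154],[0,0,-0.154],[0,0,-0.154]], "rotation": [[0,0,0],[0,0,0],[0,0,0],[0,0,0],[0,0,0],[0,0,0],[0,0,0],[0,0,0]], "gripper": [0.2,0.2,0.2,0.2,0,0,-0.5,-0.7]}}

```text
time_s: 18.32
eef_pos: [444.0, -47.2, 198.2]
ee_rot: [-0.001, 0.736, 0.677, -0.0]
force: [-0.0, 0.3, -0.2]
grip_width: 0.85
grip_force: 0.0
```

```bash
python3 - <<'E'
from h import *
c=cur();print(np.round(c,1))
d=cap('wrist','w5.png'); pickle.dump(d,open('w5.pkl','wb')); print(proj(d,hw(-200,0,78)))
h=cv2.cvtColor(d['pixels'],cv2.COLOR_RGB2HSV)
m=cv2.inRange(h,(30,120,90),(45,255,255)); n,l,st,ce=cv2.connectedComponentsWithStats(m)
for i in range(1,n):
    if st[i,4]>60: print(ce[i],st[i],onz(d,*ce[i],72))
E
```

```text
[444.  -47.2 198.2  -4.8]
[313.58559  237.564643]
[275.20902256 338.55338346] [ 250  314   51   50 1995] [ 403.1 -137.2   72. ]
```

View pics/w5.png

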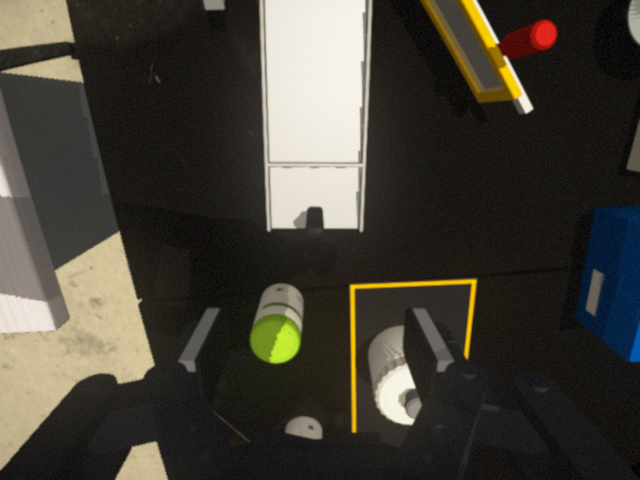

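The tray is out. The well's front wall is at row 164, with its sides at columns 267 and 364. Jar 0's lid is at (275,338), and the pot's knob is at (412,403).

```bash
cat >> h.py <<'E'
def wh(w):
    v=np.array(w[:2])-HP[:2]; c,n=np.cos(HP[2]),np.sin(HP[2]); return np.round([c*v[0]+n*v[1],-n*v[0]+c*v[1]],1)
E
python3 - <<'E'
from h import *
d=pickle.load(open('w5.pkl','rb'))
for u,v,z in((267,164,24),(365,164,24),(316,236,78),(371,20,24),(262,20,24)): print(wh(onz(d,u,v,z)))
print('pot',onz(d,412,403,85),onz(pickle.load(open('t2.pkl','rb')),100+603/2,200+95/2,85))
j=(402.5,-138.5)
# well assumed centre
for x in (-150,-130,-100,-70): print(x,hw(x,0,0).round(1))
plan([[(*j,130,-4.8)],[(*j,30,-4.8)],[(*j,130,-4.8)]])
E
```

```text
[-152.7   39.4]
[-152.7  -42.9]
[-198.8   -1.8]
[-43.5 -43.6]
[-43.5  39.3]
pot [ 514.9 -203.6   85. ] [ 526.6 -235.5   85. ]
-150 [447.1   0.5   0. ]
-130 [448.8  20.4   0. ]
-100 [451.3  50.3   0. ]
-70 [453.8  80.2   0. ]
from [444.  -47.2 198.   -4.8]
  t [-0.0944, -0.0336, 0.068] r -0.0
from [ 402.5 -138.5  130.    -4.8]
  t [0.0, 0.0, 0.1] r -0.0
from [ 402.5 -138.5   30.    -4.8]
  t [0.0, 0.0, -0.1] r -0.0
```

The pot was knocked to (515,-204) but is still fully on the mat. Now I'll pick up jar 0.

Request:
{"fn": "play_rows", "kwargs": {"translation": [[-0.05,-0.018,0.03],[-0.0945,-0.0335,0.06],[-0.0945,-0.0335,0.068],[-0.0945,-0.0335,0.11],[-0.0945,-0.0335,0.15],[-0.0945,-0.0335,0.168],[-0.0945,-0.0335,0.168],[-0.0945,-0.0335,0.168],[-0.0945,-0.0335,0.168],[-0.0945,-0.0335,0.168]], "rotation": [[0,0,0],[0,0,0],[0,0,0],[0,0,0],[0,0,0],[0,0,0],[0,0,0],[0,0,0],[0,0,0],[0,0,0]], "gripper": [-0.7,-0.7,-0.7,-0.7,-0.7,-0.7,-0.7,1,1,1], "force": 40}}

```text
time_s: 19.62
eef_pos: [403.6, -138.9, 32.1]
ee_rot: [0.001, 0.736, 0.677, 0.0]
force: [-1.6, 0.9, 7.2]
grip_width: 0.495
grip_force: 40.3
```

```bash
python3 - <<'E'
from h import *
c=cur();print(np.round(c,1),ctrl.sense()['grip_width'])
p=hw(-122,-1.5,0)
plan([[(c[0],c[1],130,-4.8),(p[0],p[1],130,-4.8)],[(p[0],p[1],c[2]+13,-4.8)]])
E
```

```text
[ 403.6 -138.9   32.1   -4.8] 0.49477810420458457
from [ 403.6 -138.9   32.1   -4.8]
  t [0.0, 0.0, -0.0979] r -0.0
  t [0.1705, 0.0332, -0.0979] r -0.0
from [450.9  28.2 130.   -4.8]
  t [0.0, 0.0, 0.0849] r -0.0
```

Request:
{"fn": "play_rows", "kwargs": {"translation": [[0,0,-0.04],[0,0,-0.09],[0,0,-0.12],[0.05,0.01,-0.12],[0.1,0.02,-0.12],[0.15,0.03,-0.12],[0.1705,0.0335,-0.12],[0.1705,0.0335,-0.12],[0.1705,0.0335,-0.12],[0.1705,0.0335,-0.12]], "rotation": [[0,0,0],[0,0,0],[0,0,0],[0,0,0],[0,0,0],[0,0,0],[0,0,0],[0,0,0],[0,0,0],[0,0,0]], "gripper": [1,1,1,1,1,1,1,1,1,1], "force": 50}}

```text
time_s: 20.88
eef_pos: [450.8, 27.5, 151.3]
ee_rot: [0.0, 0.737, 0.676, -0.0]
force: [-0.1, 0.3, -0.8]
grip_width: 0.496
grip_force: 51.1
```

```bash
python3 - <<'E'
from h import *
c=cur();s=ctrl.sense();print(np.round(c,1),s['grip_width'],s['force'],wh(c))
d=cap('wrist','w6.png'); pickle.dump(d,open('w6.pkl','wb'))
E
```

```text
[450.8  27.5 151.3  -4.9] 0.4958228406074143 [-0.14112689  0.34311604 -0.83273812] [-122.7   -1.4]
```

View pics/w6.png

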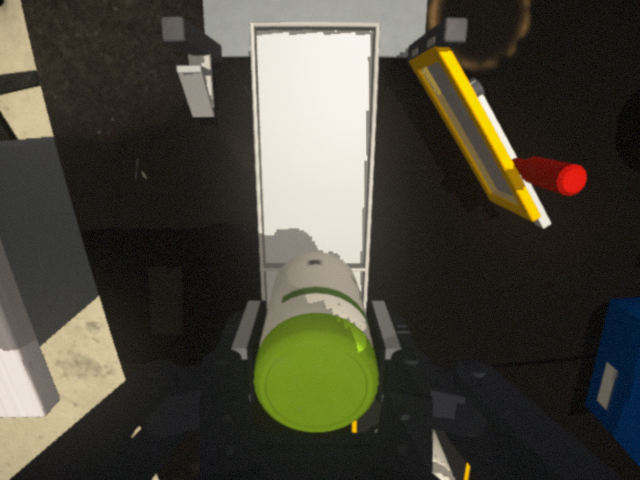

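Jar 0 is held upright with its lid at (317,372). The well runs from row 28 to 267, between columns 257 and 374. Lowering it in.

Request:
{"fn": "play_rows", "kwargs": {"translation": [[0,0,0.05],[0,0,0.085],[0,0,0.1],[0,0,0.1065],[0,0,0.1065],[0,0,0.1065],[0,0,0.1065],[0,0,0.1065],[0,0,0.08],[0,0,0.03]], "rotation": [[0,0,0],[0,0,0],[0,0,0],[0,0,0],[0,0,0],[0,0,0],[0,0,0],[0,0,0],[0,0,0],[0,0,0]], "gripper": [1,1,1,1,1,-0.4,-0.4,-0.4,-0.4,-0.4]}}

```text
time_s: 22.18
eef_pos: [449.9, 28.5, 121.2]
ee_rot: [-0.001, 0.736, 0.677, -0.001]
force: [-0.5, 0.2, 0.3]
grip_width: 0.7
grip_force: 0.0
```

```bash
python3 - <<'E'
from h import *
d=pickle.load(open('w6.pkl','rb')); print([wh(onz(d,u,v,24)) for u,v in((315,267),(315,28),(257,150),(372,150))])
c=cur();print(np.round(c,1))
t=cap('top')
h=cv2.cvtColor(t['pixels'],cv2.COLOR_RGB2HSV)
m=cv2.inRange(h,(30,120,90),(45,255,255)); n,l,st,ce=cv2.connectedComponentsWithStats(m)
for i in range(1,n):
    if st[i,4]>60: print(ce[i],st[i],onz(t,*ce[i],72))
plan([[(c[0],c[1],150,-4.8),(409,-245,170,-4.8)]])
E
```

```text
[array([-151.4,   -1.6]), array([16.2, -2. ]), array([-62. ,  39.2]), array([-62.1, -42.1])]
[449.9  28.5 121.2  -4.8]
[435.79537954 300.35643564] [426 291  20  20 303] [ 406.5 -311.2   72. ]
from [453.2  28.1 127.8  -4.8]
  t [0.0002, -0.0033, -0.0222] r 0.0
  t [-0.2758, -0.0212, -0.0422] r 0.0
```

Request:
{"fn": "play_rows", "kwargs": {"translation": [[0,0,-0.05],[-0.04,0,-0.06],[-0.341,-0.0125,-0.06],[-0.341,-0.0125,-0.06],[-0.341,-0.0125,-0.06],[-0.341,-0.0125,-0.06],[-0.341,-0.0125,-0.06],[-0.341,-0.0125,-0.02],[-0.341,-0.0125,0.0],[-0.341,-0.0125,0.0]], "rotation": [[0,0,0],[0,0,0],[0,0,0],[0,0,0],[0,0,0],[0,0,0],[0,0,0],[0,0,0],[0,0,0],[0,0,0]], "gripper": [-0.7,-0.7,-0.7,-0.7,-0.7,-0.7,-0.7,-0.7,-0.7,-0.7]}}

```text
time_s: 23.48
eef_pos: [409.3, -309.9, 120.1]
ee_rot: [-0.001, 0.736, 0.677, 0.0]
force: [-0.2, 0.4, -0.2]
grip_width: 0.854
grip_force: 0.0
```

```bash
python3 - <<'E'
from h import *
c=cur();s=ctrl.sense();print(np.round(c,1),s['grip_width'])
d=cap('wrist'); print(proj(d,(409.5,-310,74)))
h=cv2.cvtColor(d['pixels'],cv2.COLOR_RGB2HSV)
m=cv2.inRange(h,(30,120,90),(45,255,255)); n,l,st,ce=cv2.connectedComponentsWithStats(m)
for i in range(1,n):
    if st[i,4]>60: print(ce[i],st[i],onz(d,*ce[i],72))
plan([[(409.5,-310,30,-4.8)]])
E
```

```text
[ 409.3 -309.9  120.1   -4.8] 0.8539602755621613
[314.713095 275.698804]
[312.39155428 271.81627239] [ 275  235   76   75 4523] [ 408.3 -308.4   72. ]
from [ 409.8 -310.4  121.4   -4.8]
  t [0.0004, -0.0004, 0.0914] r -0.0
```

Aligned. Descend, grip and lift.

Request:
{"fn": "play_rows", "kwargs": {"translation": [[0,0,0.05],[0,0,0.08],[0,0,0.09],[0,0,0.09],[0,0,0.09],[0,0,0.09],[0,0,0.09],[0,0,0.09],[0,0,0.09],[0,0,0.09]], "rotation": [[0,0,0],[0,0,0],[0,0,0],[0,0,0],[0,0,0],[0,0,0],[0,0,0],[0,0,0],[0,0,0],[0,0,0]], "gripper": [-0.7,-0.7,-0.7,-0.7,1,1,1,1,1,1], "force": 50}}

```text
time_s: 24.78
eef_pos: [410.2, -310.9, 32.6]
ee_rot: [0.001, 0.736, 0.677, -0.0]
force: [-1.5, 1.0, 6.0]
grip_width: 0.494
grip_force: 50.0
```

```bash
python3 - <<'E'
from h import *
c=cur();print(np.round(c,1),ctrl.sense()['grip_width'])
p=hw(-62,-1.5,0)
plan([[(c[0],c[1],155,-4.8),(p[0],p[1],155,-4.8)]])
E
```

```text
[ 410.2 -310.9   32.6   -4.8] 0.4936240959462189
from [ 410.2 -310.9   32.6   -4.8]
  t [0.0, 0.0, -0.1224] r -0.0
  t [0.4014, 0.0122, -0.1224] r -0.0
```

Request:
{"fn": "play_rows", "kwargs": {"translation": [[0,0,-0.05],[0,0,-0.1],[0,0,-0.13],[0.06,0.002,-0.13],[0.12,0.004,-0.13],[0.18,0.006,-0.13],[0.24,0.007,-0.13],[0.3,0.009,-0.13],[0.36,0.011,-0.13],[0.4015,0.012,-0.13]], "rotation": [[0,0,0],[0,0,0],[0,0,0],[0,0,0],[0,0,0],[0,0,0],[0,0,0],[0,0,0],[0,0,0],[0,0,0]], "gripper": [1,1,1,1,1,1,1,1,1,1]}}

```text
time_s: 26.02
eef_pos: [455.3, 91.1, 161.9]
ee_rot: [0.0, 0.736, 0.677, 0.0]
force: [0.5, 0.5, -1.2]
grip_width: 0.495
grip_force: 51.2
```

Request:
{"fn": "play_rows", "kwargs": {"translation": [[0,0,0],[0,0,0],[0,0,0]], "rotation": [[0,0,0],[0,0,0],[0,0,0]], "gripper": [1,1,1]}}

```text
time_s: 26.4
eef_pos: [455.5, 87.8, 161.4]
ee_rot: [0.0, 0.737, 0.676, 0.0]
force: [-0.2, 0.0, -1.3]
grip_width: 0.492
grip_force: 51.2
```

```bash
python3 - <<'E'
from h import *
c=cur();s=ctrl.sense();print(np.round(c,1),s['grip_width'],s['force'],wh(c))
d=cap('wrist','w7.png')
E
```

```text
[455.5  87.8 161.4  -4.9] 0.4921364471037648 [-0.15899164  0.01604149 -1.28848739] [-62.3  -1.1]
```

View pics/w7.png

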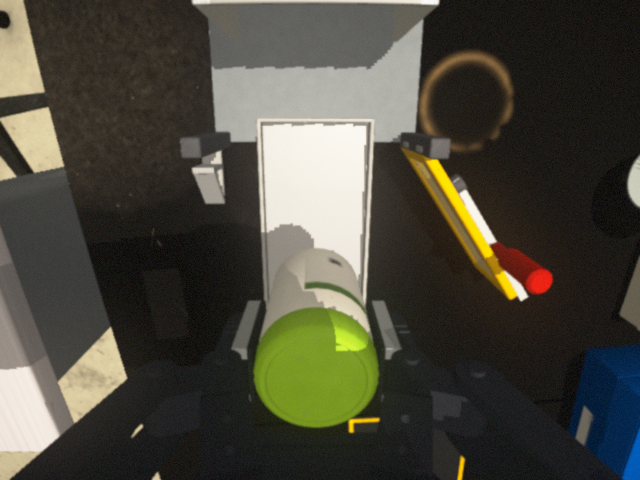

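Jar 1 is held over the free part of the well with its lid at (316,366). Lowering it.

Request:
{"fn": "play_rows", "kwargs": {"translation": [[0,0,0.05],[0,0,0.09],[0,0,0.11],[0,0,0.1165],[0,0,0.1165],[0,0,0.1165],[0,0,0.1165],[0,0,0.1165],[0,0,0.08],[0,0,0.03]], "rotation": [[0,0,0],[0,0,0],[0,0,0],[0,0,0],[0,0,0],[0,0,0],[0,0,0],[0,0,0],[0,0,0],[0,0,0]], "gripper": [1,1,1,1,1,-0.4,-0.4,-0.4,-0.4,-0.4]}}

```text
time_s: 27.7
eef_pos: [454.8, 88.7, 131.7]
ee_rot: [-0.001, 0.736, 0.677, -0.001]
force: [0.2, 0.3, 0.9]
grip_width: 0.697
grip_force: 0.0
```

```bash
python3 - <<'E'
from h import *
c=cur();s=ctrl.sense();print(np.round(c,1))
p=hw(-200,-1.5,0)
plan([[(c[0],c[1],180,-4.8),(p[0],p[1],180,-4.8),(p[0],p[1],46,-4.8)]])
E
```

```text
[454.8  88.7 131.7  -4.8]
from [454.8  88.7 131.7  -4.8]
  t [0.0, 0.0, -0.0483] r -0.0
  t [-0.1386, 0.0013, -0.0483] r -0.0
  t [-0.1386, 0.0013, 0.0857] r -0.0
```

Request:
{"fn": "play_rows", "kwargs": {"translation": [[0,0,-0.04],[0,0,-0.066],[-0.06,0.0005,-0.066],[-0.12,0.001,-0.066],[-0.1385,0.001,-0.066],[-0.1385,0.001,-0.066],[-0.1385,0.001,-0.066],[-0.1385,0.001,-0.066]], "rotation": [[0,0,0],[0,0,0],[0,0,0],[0,0,0],[0,0,0],[0,0,0],[0,0,0],[0,0,0]], "gripper": [-0.4,-0.4,0,0,0,0,0,0]}}

```text
time_s: 28.7
eef_pos: [444.9, -48.5, 197.2]
ee_rot: [-0.0, 0.736, 0.677, 0.0]
force: [-0.1, -0.5, 0.1]
grip_width: 0.504
grip_force: 0.0
```

```bash
python3 - <<'E'
from h import *
c=cur();print(np.round(c,1),wh(c),ctrl.sense()['grip_width'])
d=cap('wrist','w8.png');pickle.dump(d,open('w8.pkl','wb'))
E
```

```text
[444.9 -48.5 197.2  -4.7] [-199.    -1.8] 0.5035006387672254
```

View pics/w8.png

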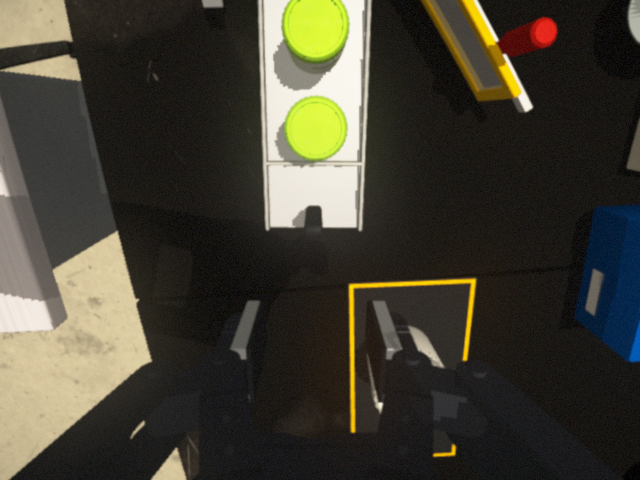

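Both jars stand upright in the well (lids at 316,27 and 316,128). The tab is at (314,217), and the pot is on the mat. Now I'll pinch the tab and push the tray home gently.

Request:
{"fn": "play_rows", "kwargs": {"translation": [[0.002,-0.001,0.05],[0.002,-0.001,0.1],[0.002,-0.001,0.14],[0.002,-0.001,0.151],[0.002,-0.001,0.151],[0.002,-0.001,0.151],[0.002,-0.001,0.151],[0.002,-0.001,0.151],[0.002,-0.001,0.151],[0.002,-0.001,0.151]], "rotation": [[0,0,0],[0,0,0],[0,0,0],[0,0,0],[0,0,0],[0,0,0],[0,0,0],[0,0,0],[0,0,0],[0,0,0]], "gripper": [0,0,0,0,0,1,1,1,1,1], "force": 40}}

```text
time_s: 30.0
eef_pos: [443.0, -47.1, 47.5]
ee_rot: [-0.001, 0.736, 0.677, -0.001]
force: [-10.0, 0.9, 15.0]
grip_width: 0.153
grip_force: 39.3
```

Request:
{"fn": "play_rows", "kwargs": {"translation": [[0.003,0,0],[0.009,0,0],[0.018,0,0],[0.03,0,0],[0.043,0,0],[0.056,0,0],[0.069,0,0],[0.082,0,0],[0.095,0,0],[0.108,0,0]], "rotation": [[0,0,0],[0,0,0],[0,0,0],[0,0,0],[0,0,0],[0,0,0],[0,0,0],[0,0,0],[0,0,0],[0,0,0]], "gripper": [1,1,1,1,1,1,1,1,1,1]}}

```text
time_s: 31.25
eef_pos: [452.5, 60.8, 47.5]
ee_rot: [-0.0, 0.736, 0.677, -0.0]
force: [-7.8, -0.2, 9.9]
grip_width: 0.154
grip_force: 39.0
```

Request:
{"fn": "play_rows", "kwargs": {"translation": [[0.013,0,0],[0.026,0,0],[0.039,0,0],[0.052,0,0],[0.065,0,0],[0.078,0,0],[0.091,0,0],[0.102,0,0],[0.11,0,0],[0.115,0,0]], "rotation": [[0,0,0],[0,0,0],[0,0,0],[0,0,0],[0,0,0],[0,0,0],[0,0,0],[0,0,0],[0,0,0],[0,0,0]], "gripper": [1,1,1,1,1,1,1,1,1,1]}}

```text
time_s: 32.5
eef_pos: [462.6, 175.4, 47.6]
ee_rot: [0.0, 0.736, 0.677, 0.0]
force: [-4.0, -0.1, 7.6]
grip_width: 0.157
grip_force: 39.0
```

Request:
{"fn": "play_rows", "kwargs": {"translation": [[0.003,0,0],[0.005,0,0],[0.007,0,0],[0.008,0,0],[0.0085,0,0],[0.0085,0,0]], "rotation": [[0,0,0],[0,0,0],[0,0,0],[0,0,0],[0,0,0],[0,0,0]], "gripper": [1,1,1,1,1,1]}}

```text
time_s: 33.25
eef_pos: [463.2, 181.7, 47.6]
ee_rot: [0.001, 0.736, 0.677, -0.001]
force: [-6.4, -13.9, 9.3]
grip_width: 0.157
grip_force: 39.4
```

Request:
{"fn": "play_rows", "kwargs": {"translation": [[-0.001,0,0],[-0.001,0,0],[-0.001,0,0],[-0.001,0,-0.06],[-0.001,0,-0.12],[-0.001,0,-0.15],[-0.001,0,-0.15],[-0.001,0,-0.15]], "rotation": [[0,0,0],[0,0,0],[0,0,0],[0,0,0],[0,0,0],[0,0,0],[0,0,0],[0,0,0]], "gripper": [0,0,0,0,0,0,0,0]}}

```text
time_s: 34.25
eef_pos: [462.8, 182.3, 195.1]
ee_rot: [-0.001, 0.736, 0.677, -0.001]
force: [0.1, 0.1, 0.5]
grip_width: 0.501
grip_force: 0.0
```

```bash
python3 - <<'E'
from h import *
c=cur();print(np.round(c,1))
d=cap('wrist','w9.png');pickle.dump(d,open('w9.pkl','wb'))
w8=pickle.load(open('w8.pkl','rb'));w5=pickle.load(open('w5.pkl','rb'))
def red(d):
    h=cv2.cvtColor(d['pixels'],cv2.COLOR_RGB2HSV)
    m=cv2.inRange(h,(0,190,110),(6,255,255))|cv2.inRange(h,(172,190,110),(180,255,255)); n,l,st,ce=cv2.connectedComponentsWithStats(m)
    return [(ce[i].round(),st[i].tolist()) for i in range(1,n) if st[i,4]>60]
print(red(w8),red(d),onz(w8,543,32,114))
for g in(2.1,2.15,2.2,2.25): print(g,np.round(kn(g,0,114),1),proj(w8,kn(g,0,114)[:3]),proj(d,kn(g,0,114)[:3]))
k=kn(2.2,0,81.4); plan([[(k[0],k[1],180,31.3)]])
E
```

```text
[462.8 182.3 195.1  -4.8]
[(array([543.,  32.]), [530, 17, 27, 31, 655])] [(array([476., 350.]), [461, 332, 31, 34, 258])] [582.8  71.2 114. ]
2.1 [574.5  62.6 114.   25.5] [527.736484  49.114639] [476.565999 390.474604]
2.15 [578.5  65.1 114.   28.4] [534.904476  43.907105] [482.13155  387.268815]
2.2 [582.4  67.9 114.   31.3] [541.869189  38.332884] [487.570674 383.840008]
2.25 [586.1  70.8 114.   34.1] [548.613817  32.402409] [492.872288 380.192318]
from [462.7 182.3 194.8  -4.8]
  t [-0.104, 0.1288, 0.0148] r -0.63
```

View pics/w9.png

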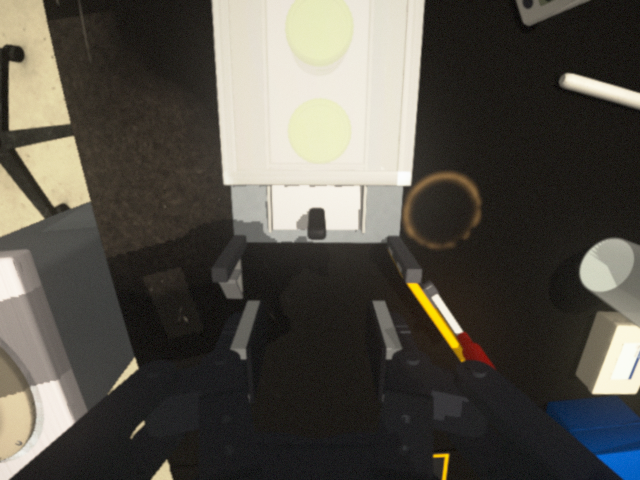

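The tray is home with both jars upright under the clear roof (lids at 320,28 and 320,130). The gate is still open. Now I'll regrip the knob.

Request:
{"fn": "play_rows", "kwargs": {"translation": [[-0.03,0.04,0.01],[-0.06,0.08,0.015],[-0.102,0.1295,0.015],[-0.102,0.1295,0.015],[-0.102,0.1295,0.015],[-0.102,0.1295,0.015],[-0.102,0.1295,0.015],[-0.102,0.1295,0.06],[-0.102,0.1295,0.1],[-0.102,0.1295,0.1125]], "rotation": [[0,0,-0.2],[0,0,-0.4],[0,0,-0.63],[0,0,-0.63],[0,0,-0.63],[0,0,-0.63],[0,0,-0.63],[0,0,-0.63],[0,0,-0.63],[0,0,-0.63]], "gripper": [0,0,0,0,0,0,0,0,0,0]}}

```text
time_s: 35.55
eef_pos: [582.6, 70.3, 81.8]
ee_rot: [-0.002, 0.49, 0.872, -0.001]
force: [0.0, -0.1, -0.0]
grip_width: 0.502
grip_force: 0.0
```

Request:
{"fn": "play_rows", "kwargs": {"translation": [[0,0,0],[0,0,0],[0,0,0],[0,0,0],[0,0,0],[0,0,0],[0,0,0]], "rotation": [[0,0,0],[0,0,0],[0,0,0],[0,0,0],[0,0,0],[0,0,0],[0,0,0]], "gripper": [0,1,1,1,1,1,1], "force": 40}}

```text
time_s: 36.42
eef_pos: [584.7, 69.7, 85.2]
ee_rot: [0.001, 0.49, 0.872, 0.001]
force: [-1.3, -0.6, 6.3]
grip_width: 0.172
grip_force: 39.0
```

```bash
python3 - <<'E'
from h import *
c=cur();s=ctrl.sense();print(np.round(c,1),s['grip_width'],s['force'])
z=81.4;L=.33;G=2.2
A=[kn(G,.15,z),kn(G,.25,z),kn(G,L,z)]+[kn(g,L,z) for g in(2.15,2.06,1.96,1.86,1.76,1.66,1.56)]
B=[kn(g,L,z) for g in np.arange(1.46,.55,-.1)]
C=[kn(g,L,z) for g in (.46,.36,.26,.17,.1,.05,.01,-.01,-.01)]
D=[kn(-.01,l,z) for l in (.25,.15,.05,0)]
plan([A,B,C,D],list(kn(G,0,z)))
E
```

```text
[584.7  69.7  85.2  31.3] 0.17177458422237923 [-1.3426252  -0.60708522  6.32904302]
from [582.4  67.9  81.4  31.3]
  t [0.0073, -0.0, -0.0077] r -0.0
  t [0.0128, -0.0, -0.0122] r -0.0
  t [0.0175, -0.0, -0.0154] r -0.0
  t [0.0172, -0.0039, -0.0154] r 0.05
  t [0.017, -0.0109, -0.0154] r 0.14
  t [0.0176, -0.0187, -0.0154] r 0.24
  t [0.019, -0.0263, -0.0154] r 0.34
  t [0.0211, -0.0338, -0.0154] r 0.44
  t [0.0239, -0.0411, -0.0154] r 0.54
  t [0.0275, -0.048, -0.0154] r 0.64
from [527.1  66.5  96.8  -5.4]
  t [-0.0005, -0.0078, 0.0] r 0.1
  t [-0.0002, -0.0156, 0.0] r 0.2
  t [0.0008, -0.0233, 0.0] r 0.3
  t [0.0026, -0.0309, 0.0] r 0.4
  t [0.0052, -0.0382, 0.0] r 0.5
  t [0.0084, -0.0453, 0.0] r 0.6
  t [0.0124, -0.052, 0.0] r 0.7
  t [0.017, -0.0583, 0.0] r 0.8
  t [0.0222, -0.0641, 0.0] r 0.9
  t [0.028, -0.0693, 0.0] r 1.0
from [460.7 100.9  96.8 -62.7]
  t [-0.0005, -0.0078, 0.0] r 0.1
  t [-0.0002, -0.0156, 0.0] r 0.2
  t [0.0008, -0.0233, 0.0] r 0.3
  t [0.0024, -0.0301, 0.0] r 0.39
  t [0.004, -0.0353, 0.0] r 0.46
  t [0.0055, -0.039, 0.0] r 0.51
  t [0.0067, -0.0418, 0.0] r 0.55
  t [0.0074, -0.0432, 0.0] r 0.57
  t [0.0074, -0.0432, 0.0] r 0.57
from [447.4 142.7  96.8 -95.4]
  t [-0.0047, 0.0, 0.0032] r -0.0
  t [-0.0102, 0.0, 0.0077] r -0.0
  t [-0.0152, 0.0, 0.0127] r -0.0
  t [-0.0175, 0.0, 0.0154] r -0.0
```

Request:
{"fn": "play_rows", "kwargs": {"translation": [[0.0073,0,-0.0077],[0.0128,0,-0.0122],[0.0175,0,-0.0154],[0.0172,-0.0039,-0.0154],[0.017,-0.0109,-0.0154],[0.0176,-0.0187,-0.0154],[0.019,-0.0263,-0.0154],[0.0211,-0.0338,-0.0154],[0.0239,-0.0411,-0.0154],[0.0275,-0.048,-0.0154]], "rotation": [[0,0,0],[0,0,0],[0,0,0],[0,0,0.05],[0,0,0.14],[0,0,0.24],[0,0,0.34],[0,0,0.44],[0,0,0.54],[0,0,0.64]], "gripper": [1,1,1,1,1,1,1,1,1,1]}}

```text
time_s: 37.67
eef_pos: [527.8, 68.6, 99.0]
ee_rot: [-0.0, 0.741, 0.672, -0.0]
force: [0.7, -1.0, -3.9]
grip_width: 0.174
grip_force: 39.3
```

Request:
{"fn": "play_rows", "kwargs": {"translation": [[-0.0005,-0.0078,0],[-0.0002,-0.0156,0],[0.0008,-0.0233,0],[0.0026,-0.0309,0],[0.0052,-0.0382,0],[0.0084,-0.0453,0],[0.0124,-0.052,0],[0.017,-0.0583,0],[0.0222,-0.0641,0],[0.028,-0.0693,0]], "rotation": [[0,0,0.1],[0,0,0.2],[0,0,0.3],[0,0,0.4],[0,0,0.5],[0,0,0.6],[0,0,0.7],[0,0,0.8],[0,0,0.9],[0,0,1.0]], "gripper": [1,1,1,1,1,1,1,1,1,1]}}

```text
time_s: 38.92
eef_pos: [461.1, 103.3, 98.9]
ee_rot: [-0.0, 0.972, 0.235, -0.001]
force: [-0.6, -1.6, -4.5]
grip_width: 0.172
grip_force: 39.3
```

Request:
{"fn": "play_rows", "kwargs": {"translation": [[-0.0005,-0.0078,0],[-0.0002,-0.0156,0],[0.0008,-0.0233,0],[0.0024,-0.0301,0],[0.004,-0.0353,0],[0.0055,-0.039,0],[0.0067,-0.0415,0],[0.0072,-0.0425,0],[0.0072,-0.0425,0]], "rotation": [[0,0,0.1],[0,0,0.2],[0,0,0.3],[0,0,0.39],[0,0,0.46],[0,0,0.51],[0,0,0.55],[0,0,0.57],[0,0,0.57]], "gripper": [1,1,1,1,1,1,1,1,1]}}

```text
time_s: 40.05
eef_pos: [448.2, 144.2, 99.0]
ee_rot: [-0.0, 0.999, -0.046, -0.001]
force: [-5.4, 1.2, 1.1]
grip_width: 0.17
grip_force: 39.7
```

Request:
{"fn": "play_rows", "kwargs": {"translation": [[-0.0047,0,0.0032],[-0.0102,0,0.0077],[-0.0152,0,0.0127],[-0.0172,0,0.015],[-0.0172,0,0.015],[-0.0172,0,0.015],[-0.0172,0,0.015],[-0.0172,0,0.015],[-0.0172,0,-0.04],[-0.0172,0,-0.09]], "rotation": [[0,0,0],[0,0,0],[0,0,0],[0,0,0],[0,0,0],[0,0,0],[0,0,0],[0,0,0],[0,0,0],[0,0,0]], "gripper": [1,1,1,1,1,0,0,0,0,0]}}

```text
time_s: 41.3
eef_pos: [431.7, 145.4, 190.5]
ee_rot: [0.0, 0.999, -0.047, -0.0]
force: [0.4, -0.6, 0.7]
grip_width: 0.5
grip_force: 0.0
```

Request:
{"fn": "play_rows", "kwargs": {"translation": [[0,0,0],[0,0.05,-0.02],[0,0.1,-0.04],[0,0.1,-0.04]], "rotation": [[0,0,0],[0,0,0],[0,0,0],[0,0,0]], "gripper": [0,0,0,0]}}

```text
time_s: 41.8
eef_pos: [422.8, 43.7, 229.2]
ee_rot: [0.0, 0.999, -0.049, 0.0]
force: [-0.5, -0.2, -0.3]
grip_width: 0.505
grip_force: 0.0
```

```bash
python3 - <<'E'
from h import *
c=cur();print(np.round(c,1),ctrl.sense()['force'])
d=cap('wrist');s=cap('scene')
a=cv2.resize(s['pixels'][160:360,150:480][:,:,::-1],(500,303),interpolation=cv2.INTER_CUBIC)
b=cv2.resize(d['pixels'][:,:,::-1],(396,297))
o=np.zeros((600,660,3),np.uint8);o[:297,:396]=b;o[297:600,:500]=a
cv2.imwrite('pics/fin.png',o)
print('knob shut',proj(d,(431.5,145,114))*396/640)
E
```

```text
[422.8  43.7 229.2 -95.6] [-0.46671408 -0.17003012 -0.31887411]
knob shut [110.26822269 147.32011429]
```

View pics/fin.png

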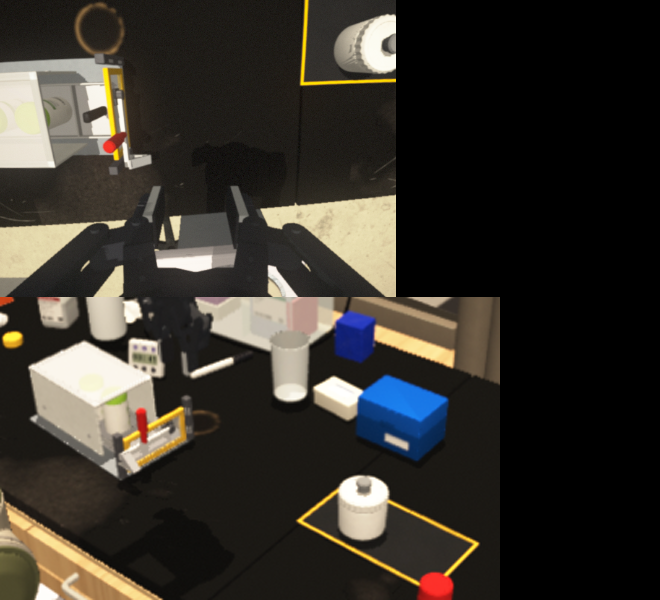

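The gate is shut with the knob at (110,146), matching its shut prediction. Both jars are inside, and the pot is upright on the mat. I'll compare the knob and pot numerically before handing in.

```bash
python3 - <<'E'
from h import *
s=cap('scene');t=cap('top');s0=pickle.load(open('scene0.pkl','rb'))
for d in (s0,s):
    h=cv2.cvtColor(d['pixels'],cv2.COLOR_RGB2HSV)
    m=cv2.inRange(h,(0,200,90),(5,255,255))|cv2.inRange(h,(172,200,90),(180,255,255)); n,l,st,ce=cv2.connectedComponentsWithStats(m)
    print([(ce[i].round(1),st[i].tolist()) for i in range(1,n) if st[i,4]>20 and ce[i][0]<300])
def pot(d,x0,x1,y0,y1):
    h=cv2.cvtColor(d['pixels'],cv2.COLOR_RGB2HSV)
    m=cv2.inRange(h,(0,0,170),(180,45,255))[y0:y1,x0:x1]; n,l,st,ce=cv2.connectedComponentsWithStats(m)
    return [(ce[i]+[x0,y0],onz(d,*(ce[i]+[x0,y0]),70)) for i in range(1,n) if st[i,4]>150]
print(pot(t,350,450,225,290))
print([onz(t,*p,3) for p in((353,227),(353,276))], np.abs(s['pixels'][225:290,200:260].astype(int)-s0['pixels'][225:290,200:260]).mean())
E
```

```text
[(array([243.2, 242.9]), [240, 234, 7, 22, 94])]
[(array([243.5, 243. ]), [240, 234, 7, 22, 92])]
[(array([388.97454031, 252.12729844]), array([ 518.4, -209.2,   70. ]))]
[array([ 590.6, -134.2,    3. ]), array([ 469.9, -130.8,    3. ])] 10.556495726495726
```

```bash
python3 -c "
from rig import ctrl
print(ctrl.finish_job())"
```

```text
the job is handed in; nothing more can be done
None
```

I handed the job in at about 42 s; the hand-in gave no verdict. The last pictures show the pot upright on the mat, both green-lidded jars standing in the tray pushed home, and the gate shut with its latch bar back down; no rack was present.

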